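Flip the saw-jig stop down and butt the batten against it

ROBOT

A 7-joint arm with a two-finger parallel gripper is mounted at the origin on the work surface. World frame = base frame: x ahead of the robot, y to its left, z up, the work surface at z = 0. Lengths are in m, angles in rad, forces in N, time in s.
With the tool pointing down it reaches from about 0.425 to 0.925 m from the base axis. Payload 6.8 kg.
Tool frame: the origin (TCP) lies on the centre line of the jaws, within the pads' length; the fingertips stand 19 mm ahead of it and the grasp point (between the pads) is the TCP; z points along the fingers, y is the line along which they close (so a half turn about z gives the same grasp; the last joint's range is limited). The gripper opens to 88 mm and grips with 3 to 60 N. Pads are 20 mm wide; open, the fingers measure 115 mm over their backs; the gripper's body (75 mm by 178 mm) begins 61 mm behind the grasp point.
Start: joints at [1.148, 0.477, 0.022, 1.555, -0.011, 1.109, -0.083], TCP at [0.209, -0.642, 0.242] pointing down, gripper open.
Joint ranges: [-2.96, 2.96], [-0.34, 2.1], [-1.41, 1.46], [0.24, 2.44], [-1.37, 4.51], [0.17, 1.92], [-2.96, 2.96]. Speed limits (rad/s): [2.39, 2.39, 3.14, 3.14, 3.14, 3.14, 3.14].

INTERFACE

Orientations are given as a unit quaternion [x, y, z, w].
In Python, from plant import robot, jaws, kin, observe, optics, workorder, look_for gives the robot as it stands. The module is installed in compiled form; this text tells all that it offers. Calls block until the motion is done:
- robot.move_pose(position, orientation): joint-space move of the TCP to a pose.
- robot.move_straight(position, frame=None, v=0.15, guard=None): straight line of the TCP; frame=None keeps the orientation; v is the mean speed in m/s. With guard (N) it stops when the force on the tool has changed by that much, and returns True; else False.
- robot.move_j(angles): joint-space move.
- jaws.command_gripper(opening): finger opening in m; the grip force is fixed at half the most; returns when the fingers have stopped.
- robot.sleep(seconds).
- kin.inverse_kinematics(position, orientation): joint angles nearest the present ones, or None.
- observe(): the state.
- optics.camera(name): name is "scene" or "top" or "wrist"; returns the picture (384x512x3 uint8, red, green, blue); there is no depth.
- optics.calibration(name): a dict with "fx", "fy", "cx", "cy" (pixels), "world_from_camera" (4x4, takes a point from camera to world coordinates). Camera axes: x right, y up, looking along -z (the intrinsics and any distortion apply to the point x, -y, -z); pixel columns grow to the right and rows downward; lengths in m; the calibration is good to about 2 mm. A picture is of the moment at which its call begins: read the wrist's pose just before it. calibration takes no time and is no camera call; for the wrist camera it gives the pose at the moment of the call.
A pose or a line that the arm cannot do raises robot.MotionError and nothing moves.
- workorder.job_done(): hands the job in; it is judged then, once.
Trained networks look in the newest picture that a camera, given by its name, has taken for a name from the list of things; names that differ only in an ending like _2 or _b are one class to them, and where a whole thing is asked for, a point or a joint stands for the part that bears it (a point fixed in the world has none). Each returns a list of dicts, best first, with "confidence" (0 to 1); they miss things now and then, are a little off and sometimes report something else, mostly with a low value. They report only what shows in the picture. A call takes as long as a camera call. They do not tell look-alikes from the thing itself.
- look_for(camera, target): "box" ([left, top, right, bottom] as shares, 0 to 1, of the picture: columns of its width, rows of its height, round what is visible of it).
The state is a dict: "time": time; "qpos": joint angles; "qvel": joint speeds; "joint_efforts": joint torques, N m; "ee_pos": TCP position; "orientation": TCP orientation; "force": force on the tool from outside, world axes, zero at the start; "torque": the same for the moment, N m; "opening": finger opening in m; "grip_force": force on a finger pad.
Only numpy, scipy, OpenCV 4.12 (cv2) and the standard library are available. Lean on these libraries where they do the work, as an engineer would, in place of code of your own. Each camera call takes 0.05 s, during which the arm holds its last target. There are 200 camera calls.

TASK

Set the saw jig up for a cut: with the fingertips, push the red flip stop over towards you until it lies fully down, then push the pine batten flat along the fence and leftwards (as the robot sees it) until its left end butts against the red stop. Push only: do not pick the batten up. Leave the blue stop standing up and everything else on the bench where it is.

Things in the scene. Friction and masses are not known exactly. Their poses are not given: they have to be found in the camera images.
- jig: Saw jig fixed to the bench: grey bed (top at z = 12 mm) with an aluminium fence. Origin at bench height, under the fence's front face; x points away from the robot across the fence, y left along it, z up. Bed x -125 to +80 mm, fence x 0 (front face) to +30 mm, top 52 mm above the bench; both y -420 to +320 mm. A dark saw kerf at y = -20 mm does not matter.
- batten: Loose pine batten lying flat on the bed in front of the fence, 60 mm wide (its x), 240 mm long (its y, roughly along the fence), 30 mm thick, 0.14 to 0.28 kg. Origin at the centre of its underside, 12 mm above the bench. It starts to the right of both stops, off the fence and a little askew.
- batten_left_end (a point): Centre of the batten's left (+y) end face, 15 mm above the bed (27 mm above the bench). Home, it lies 30 mm in front of the fence face.
- batten_right_end (a point): Centre of the batten's right (-y) end face, 15 mm above the bed.
- red_stop (a joint): Red flip stop, rad. 0 = fully down on a hard limit: arm level, pointing to the robot across the fence. Grows as the arm swings up: 1.57 upright, 2.45 = limit, leaning back away from the robot. Starts at 2.1 to 2.4. Stiff hinge: it stays at any angle where it is left; 2 to 4 N at its free end turn it, all the way down.
- red_stop_hinge (a point): Red stop's hinge, fixed, 66 mm above the bench, 35 mm behind the fence's front face; axes as the jig's, hinge along y. Arm: red bar 24 mm wide (y), 10 mm thick, centred on the hinge, 95 mm long. 52 to 92 mm out, a 12 mm thick fin stands 48 mm from its centre line: down, it hangs to 6 mm above the bed, in the batten's way; leaning back, it points up and to the robot.
- red_stop_face (a point): Fixed point where the centre of the batten's left end face belongs: on the right side of the fin when the stop is down, 6 mm to the right of the hinge point, 30 mm in front of the fence face, 27 mm above the bench (axes as the jig's).
- blue_stop (a joint): Angle of the blue flip stop, same build and meaning as the red one; it starts leaning back (2.1 to 2.4) and must stay up. The two stops sit on the fence in either order, at least 85 mm apart.
- blue_stop_hinge (a point): Hinge axis of the blue stop, 66 mm above the bench, 35 mm behind the fence's front face.
- glue: Bystander: yellow glue bottle, 56 mm diameter, 170 mm tall, upright behind the jig. Origin under its centre.
- tape: Bystander: red tape measure, 65 x 35 x 60 mm, behind the jig. Origin under its centre.
- mallet: Bystander: hammer lying to the left of the jig. Origin at its middle, underside.
- screwdriver: Bystander: yellow screwdriver lying to the right of the jig. Origin at its middle, underside.
- offcut: Bystander: pine offcut 45 x 70 x 30 mm on the bed beyond the stops, at its left end. Origin under its centre.
Things that resemble listed ones, but are neither listed nor needed, are in the scene too. Leave any orange look-alike of the batten alone.

How it is judged:
By the outcome, as a careful person would: the job done as asked, in the order asked, and still so for the second after the job is handed in, with the robot touching nothing.
It also fails if it takes over 70 s, if anything falls off the work surface, if the arm or the gripper's body presses on something with over 40 N, if the wrist force passes 120 N, or if a joint passes its speed limit or range.

## Working session

There is one attempt and no reset: what is moved stays moved. The work goes in short steps, each a Python script; the robot and the scene stay as the last script left them, time stands still between calls to the robot, and variables do not carry over. Pictures are saved under pics/ and viewed, at most 10 in all, crops included, and the job is handed in when it is done.

```bash
mkdir -p pics
python3 - <<'E'
from plant import robot, jaws, kin, observe, optics, workorder, look_for
import cv2, numpy as np
ims=[]
for c in ["scene","top"]:
    im=optics.camera(c); cv2.imwrite(f"pics/{c}0.png",cv2.resize(im[:,:,::-1],(800,600),interpolation=cv2.INTER_CUBIC))
    k=optics.calibration(c); print(c,{a:np.round(b,4).tolist() for a,b in k.items()})
    for t in ["jig","batten","red_stop","blue_stop","offcut","tape"]:
        for d in look_for(c,t)[:3]:
            b=np.array(d["box"])*[512,384,512,384]; print(c,t,np.round(b,1),round(d["confidence"],2))
s=observe(); print(s["time"],s["ee_pos"],s["orientation"],s["force"])
E
```

```text
scene {'fx': 363.9061, 'fy': 363.9061, 'cx': 255.1103, 'cy': 192.5707, 'world_from_camera': [[0.5519, -0.4619, 0.6943, 1.3234], [0.8339, 0.3028, -0.4614, -0.5404], [0.0029, 0.8336, 0.5523, 0.7033], [0.0, 0.0, 0.0, 1.0]]}
scene jig [117.2 163.3 336.3 275.1] 0.59
scene batten [147.3 194.5 225.6 235.7] 0.68
scene batten [105.1 178.5 174.3 210.9] 0.59
scene red_stop [269.3 164.9 290.2 192.1] 0.56
scene blue_stop [300.  152.4 314.4 178.8] 0.46
scene offcut [285.  157.2 303.7 176.4] 0.74
scene tape [285.2 225.3 312.1 250.6] 0.74
top {'fx': 425.6879, 'fy': 425.6879, 'cx': 257.211, 'cy': 196.1593, 'world_from_camera': [[0.0101, 0.9847, -0.174, 0.2247], [-0.9998, 0.0068, -0.0195, -0.0329], [-0.018, 0.1742, 0.9845, 1.6191], [0.0, 0.0, 0.0, 1.0]]}
top jig [169.7 170.6 369.1 241.8] 0.9
top jig [239.  169.3 247.7 193.1] 0.18
top batten [315.8 241.8 361.3 304.1] 0.93
top batten [282.7 197.6 350.1 215.4] 0.58
top red_stop [303.7 121.7 320.2 150.5] 0.64
top red_stop [235.1 169.6 246.5 191.3] 0.63
top red_stop [398.5 205.4 407.2 241.8] 0.48
top blue_stop [202.5 170.5 210.8 193.2] 0.61
top offcut [175.2 217.3 192.9 230.4] 0.49
top tape [250.5 127.2 267.1 150.5] 0.78
top tape [402.1 212.6 406.7 240.1] 0.51
0.7 [ 0.20902038 -0.64183718  0.24169374] [9.87637272e-01 1.56756554e-01 8.37487060e-06 2.68541493e-05] [ 0.10691729 -0.74761494 -0.08332425]
```

View pics/scene0.png

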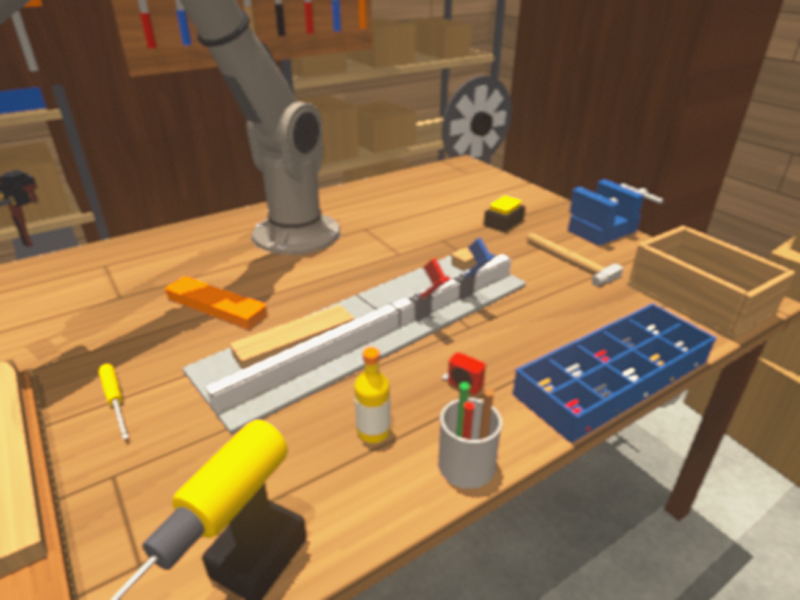

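```bash
python3 -c "
import cv2
im=cv2.imread('pics/top0.png')  # 800x600, scale 1.5625
c=im[170:500,230:660]; cv2.imwrite('pics/topcrop.png',cv2.resize(c,(780,599),interpolation=cv2.INTER_CUBIC))"
```

```text
(no output)
```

View pics/topcrop.png

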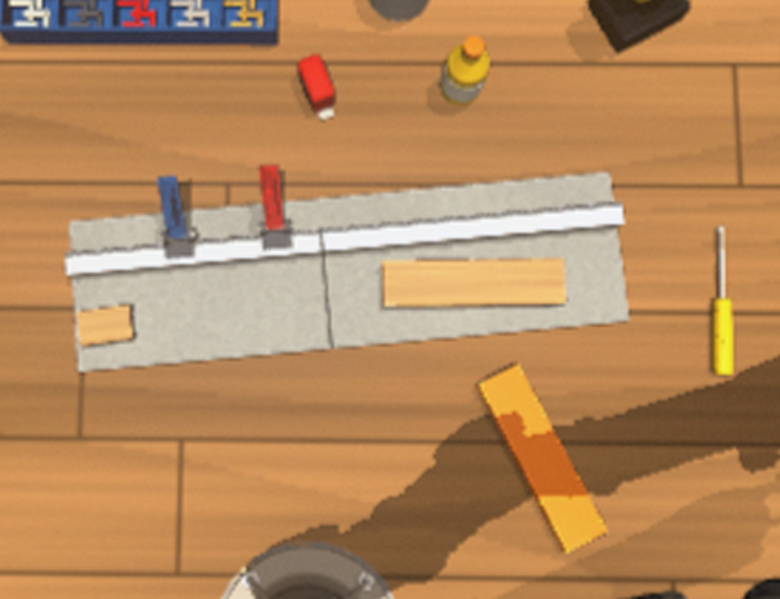

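The top crop shows these look-alikes:
- **Batten:** the pine batten lies on the bed at crop (475,283). The orange look-alike is off the jig at (543,458), and the offcut is at (105,325).
- **Red stop:** it is on the fence at (272,205). The red tape at (317,85) is not it.
- **Blue stop:** it is at (172,210), to the left of the red one.

I choose the pine batten on the bed and the red bar on the fence. Next I'll measure them by segmentation.

```bash
cat > h.py <<'E'
from plant import robot, jaws, kin, observe, optics, workorder, look_for
import cv2, numpy as np
from scipy.spatial.transform import Rotation as R
def ray(k,px,z):
    px=np.atleast_2d(px).astype(float); T=k["world_from_camera"]
    d=np.c_[(px[:,0]-k["cx"])/k["fx"],-(px[:,1]-k["cy"])/k["fy"],-np.ones(len(px))]@T[:3,:3].T
    return T[:3,3]+d*((z-T[2,3])/d[:,2])[:,None]
def rect(k,mask,z):
    "largest blob in mask -> centre, sizes, angle of long side (deg), in the plane z"
    n,l,s,c=cv2.connectedComponentsWithStats(mask.astype(np.uint8))
    i=1+np.argmax(s[1:,4]); v,u=np.where(l==i)
    w=ray(k,np.c_[u,v],z)[:,:2]*1000
    (cx,cy),(a,b),t=cv2.minAreaRect(w.astype(np.float32))
    if b>a: a,b,t=b,a,t+90
    return np.round([cx,cy,a,b,(t+90)%180-90,s[i,4]],1)
E
python3 - <<'E'
from h import *
k=optics.calibration("top"); im=optics.camera("top"); hsv=cv2.cvtColor(im,cv2.COLOR_RGB2HSV).astype(int)
H,S,V=hsv[...,0],hsv[...,1],hsv[...,2]
def roi(a,b,c,d):
    m=np.zeros(H.shape,bool); m[c:d,a:b]=1; return m
R0=roi(160,385,160,250)
fence=R0&(S<30)&(V>215); bed=R0&(S<45)&(V>120); 
bat=roi(275,360,190,220)&(S>60)
print("fence",rect(k,fence,.052)); print("bed",rect(k,bed,.012)); print("bat",rect(k,bat,.042))
red=roi(225,255,160,205)&((H<8)|(H>172))&(S>130); blue=roi(195,220,160,205)&(H>100)&(H<125)&(S>120)
for n,m in (("red",red),("blue",blue)):
    v,u=np.where(m); print(n,len(u),u.min(),u.max(),v.min(),v.max())
    for z in (.066,.13): print(z,np.round(ray(k,[[u[v>=v.max()-2].mean(),v.max()],[u[v<=v.min()+2].mean(),v.min()]],z)*1000,1).tolist())
print(hsv[205:222:2,315].tolist(), hsv[175:205:2,290].tolist())
bt=np.zeros((*H.shape,3),np.uint8); bt[fence]=255; bt[bat]=(0,200,255); bt[red]=(0,0,255); bt[blue]=(255,0,0)
cv2.imwrite("pics/seg.png",cv2.resize(np.vstack([im[155:255,160:385,::-1],bt[155:255,160:385]]),None,fx=3,fy=3,interpolation=cv2.INTER_NEAREST))
E
```

```text
fence [ 530.5 -212.9  395.2   22.7  -84.3  628. ]
bed [ 480.6  -46.9  757.1  205.9  -84.3 8459. ]
bat [ 462.  -214.5  239.8   64.1  -89.6 1103. ]
red 144 239 246 167 189
0.066 [[525.9, 49.5, 66.0], [610.0, 58.0, 66.0]]
0.13 [[513.5, 46.1, 130.0], [594.1, 54.2, 130.0]]Traceback (most recent call last):
  File "<stdin>", line 12, in <module>
    return umr_minimum(a, axis, None, out, keepdims, initial, where)
ValueError: zero-size array to reduction operation minimum which has no identity
```

The segmentation gives a jig yaw of about 5.7° and an origin near (0.498, 0.005). The batten reads 240 x 64 mm against the given 240 x 60, and the red stop sits at jig y of about 40 mm with its tip near jig x 100 mm. All of these fit the given sizes. Next I'll hover over the jig and check closely with the wrist camera.

```bash
cat >> h.py <<'E'
YAW=np.deg2rad(5.7); O=np.array([.498,.005])
def W(x,y,z):
    "jig mm (x,y) and height mm -> world m"
    c,s=np.cos(YAW),np.sin(YAW); return np.array([O[0]+(c*x-s*y)/1e3,O[1]+(s*x+c*y)/1e3,z/1e3])
def J(p):
    c,s=np.cos(YAW),np.sin(YAW); d=(np.asarray(p)[...,:2]-O)*1e3
    return np.stack([c*d[...,0]+s*d[...,1],-s*d[...,0]+c*d[...,1]],-1)
def Q(deg):
    a=YAW/2+np.deg2rad(deg)/2; return np.array([np.cos(a),np.sin(a),0,0])
QX,QY=Q(90),Q(0)   # fingers close along jig x / jig y
E
python3 - <<'E'
from h import *
robot.move_pose(W(-30,-60,420),Q(90)); jaws.command_gripper(0.0)
k=optics.calibration("wrist"); im=optics.camera("wrist"); np.savez("w1.npz",im=im,**k)
cv2.imwrite("pics/w1.png",cv2.resize(im[:,:,::-1],(800,600)))
s=observe(); print(s["time"],s["ee_pos"],s["opening"]); print(np.round(k["world_from_camera"],3),k["fx"],k["cx"],k["cy"])
for t in ["batten","red_stop","blue_stop","jig"]:
    for d in look_for("wrist",t)[:2]: print(t,np.round(np.array(d["box"])*[512,384,512,384],1),d["confidence"])
E
```

```text
4.5083 [ 0.47410269 -0.05772295  0.41999115] 0.0006551069156213324
[[ 0.995 -0.096 -0.026  0.468]
 [ 0.099  0.963  0.251  0.01 ]
 [ 0.001 -0.253  0.968  0.563]
 [ 0.     0.     0.     1.   ]] 278.0499188908544 261.12354512693906 190.539680400442
batten [ 85.4 223.1 195.3 270.1] 0.82
batten [231.4 171.3 264.5 242.1] 0.76
red_stop [296.3  88.  353.7 110.2] 0.68
blue_stop [303.3   0.4 355.5  20.1] 0.74
jig [206.8   0.  322.6 310.6] 0.62
```

View pics/w1.png

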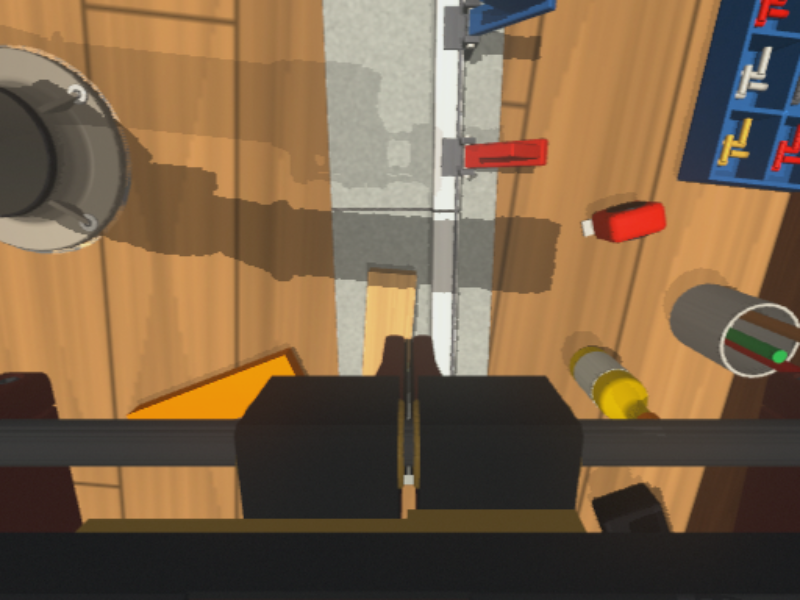

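The wrist picture (800x600) shows the red bar at (465–547, 140–168), the blue stop at (445–555, 0–55), the fence's front top edge at column ~434, the kerf at row ~210 on the bed, and the batten's left end at (368–415, 268). I'll turn these into jig coordinates to check the jig frame.

Run:
```python
from h import *
k=dict(np.load("w1.npz")); P=lambda u,v,z: np.round(J(ray(k,[[u/1.5625,v/1.5625]],z)),1)[0].tolist()
print("fence front top",P(436,20,.052),P(434,190,.052),P(433,350,.052),"back",P(459,190,.052))
print("bed front",P(323,20,.012),P(331,210,.012),"back",P(503,30,.012))
print("kerf",P(390,210,.012))
print("red near-hinge rows",P(468,145,.075),P(468,168,.075),"tip",P(547,140,.137),P(547,166,.137))
print("blue",P(470,35,.075),"tip",P(555,8,.137))
print("batten left top corners",P(368,271,.042),P(415,274,.042))
print("tape",P(590,228,0.03),P(665,215,.06))
```

```text
fence front top [-0.0, 173.8] [0.5, 1.8] [2.2, -193.2] back [29.1, 1.8]
bed front [-124.7, 186.8] [-125.1, -22.8] back [78.2, 176.8]
kerf [-51.6, -22.8]
red near-hinge rows [34.6, 48.6] [35.4, 25.1] tip [99.5, 47.8] [101.4, 24.8]
blue [33.0, 153.1] tip [97.7, 155.5]
batten left top corners [-78.0, -94.2] [-20.6, -98.0]
tape [192.5, -43.4] [264.1, -25.8]
```

The jig frame checks out: the fence face reads x 0–2 mm, the bed front −125 mm, and the kerf is within 3 mm. In my frame the red stop is at y ≈ 36.5 and its angle is about 2.3, while blue is at y ≈ 155. Now I'll flip the red stop.

Run:
```python
from h import *
y=36.5; HX=35.5
def go(x,tipz,v,g=None):
    r=robot.move_straight(W(x,y,tipz+19),QX,v=v,guard=g); s=observe()
    print(np.round(J(s["ee_pos"]),1),round(s["ee_pos"][2]*1e3-19,1),np.round(s["force"],1),round(s["time"],1),r); return r
robot.move_pose(W(165,y,260),QX)
go(165,108,.15)
go(125,108,.15)
ok=not go(70,112,.1,25)
if ok:
    for i,t in enumerate(np.deg2rad([100,85,70,55,40,25,12,4])):
        r=min(64+4*i,80)
        px=HX-r*np.cos(t)+5*np.sin(t); pz=66+r*np.sin(t)+5*np.cos(t)
        if go(px+13.5,pz,.08,25): print("guard at",i); break
    else:
        go(px+13,62,.04,15); robot.sleep(.2); print(observe()["force"])
```

```text
[165.8  36.7] 109.2 [ 0.6  0.2 -0. ] 6.8 False
[125.9  36.3] 109.1 [ 0.3 -0.3  0.2] 7.2 False
[104.3  37. ] 113.9 [-0.1  0.1  1.2] 7.6 True
```

The guard tripped on the contact transient: the residual force is about 1 N, and the arm has already turned slightly. I'll continue more slowly.

```bash
cat > flip.py <<'E'
from h import *
y=36.5; HX=35.5
def go(x,tipz,v,g=None):
    r=robot.move_straight(W(x,y,tipz+19),QX,v=v,guard=g); s=observe()
    print(np.round(J(s["ee_pos"]),1),round(s["ee_pos"][2]*1e3-19,1),np.round(s["force"],1),round(s["time"],1),r); return r
E
python3 - <<'E'
from flip import *
ok=not go(70,114,.05,40)
if ok:
    for i,t in enumerate(np.deg2rad([100,80,60,40,20,5])):
        r=min(64+4*i,80)
        px=HX-r*np.cos(t)+5*np.sin(t); pz=66+r*np.sin(t)+5*np.cos(t)
        if go(px+13.5,pz,.06,40): print("guard at",i); break
    else:
        go(px+13,62,.03,15); robot.sleep(.2); print(observe()["force"])
im=optics.camera("scene"); cv2.imwrite("pics/s2.png",cv2.resize(im[140:250,200:360,::-1],(800,550),interpolation=cv2.INTER_CUBIC))
E
```

```text
[69.8 36.5] 113.6 [2.1 0.1 2.6] 8.4 False
[64.6 36.4] 128.4 [-0.1 -0.7 -0.3] 8.8 False
[41.6 36.3] 133.9 [ 0.4 -0.7 -0.2] 9.3 False
[16.7 36.4] 130.7 [ 1.2 -1.   0.4] 9.9 False
[-6.6 36.4] 118.5 [-0.4  0.8  0. ] 10.5 False
[-24.9  36.5] 97.8 [-0.4 -1.1 -0. ] 11.1 False
[-30.8  36.5] 77.5 [ 0.3 -0.4 -0.2] 11.6 False
[-30.2  36.5] 71.3 [-1.6 -0.7 10.1] 12.0 True
[-2.8568958  -0.56921286 10.57020591]
```

View pics/s2.png

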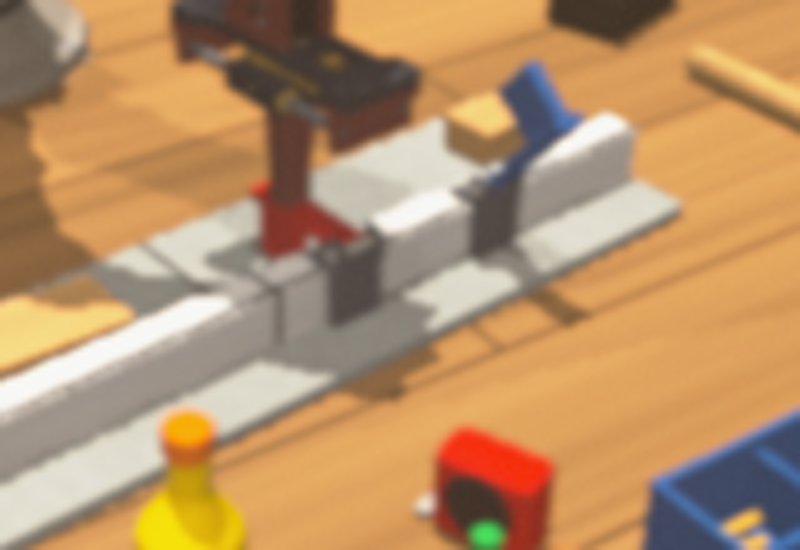

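The crop shows the red arm lying level across the fence at (300,230), with the fingertips on it. The fingertips stopped at 71.3 mm against 10 N; fully down should be 71 mm. Blue still stands up at (540,110). I'll give it a firm confirming press, then square the batten to the fence with open jaws.

```bash
cat > push.py <<'E'
from h import *
def st(r=None):
    s=observe(); print(np.round(J(s["ee_pos"]),1),round(s["ee_pos"][2]*1e3-19,1),np.round(s["force"],1),round(s["time"],1),r)
def fence(y,x1,g,x0=-130,v=.06):
    robot.move_pose(W(x0,y,120),QY); jaws.command_gripper(.08)
    robot.move_straight(W(x0,y,37),v=.15)
    st(robot.move_straight(W(x1,y,37),v=v,guard=g))
    robot.move_straight(W(x0,y,37),v=.2); robot.move_straight(W(x0,y,120),v=.2)
def left(y0,y1,g,v=.06,x=-31):
    robot.move_pose(W(x,y0,150),QX); jaws.command_gripper(.012)
    robot.move_straight(W(x,y0,37),v=.15)
    st(robot.move_straight(W(x,y1,37),v=v,guard=g))
    p=J(observe()["ee_pos"])[1]
    robot.move_straight(W(x,p-20,37),v=.15); robot.move_straight(W(x,p-20,150),v=.2)
E
python3 - <<'E'
from push import *
p=J(observe()["ee_pos"])
st(robot.move_straight(W(p[0],p[1],80),QX,v=.03,guard=14))
robot.move_straight(W(p[0],p[1],180),v=.2)
fence(-215,-60,15); st()
left(-372,-300,15); fence(-188,-60,15); st()
im=optics.camera("top"); cv2.imwrite("pics/t3.png",cv2.resize(im[155:255,160:385,::-1],(800,356),interpolation=cv2.INTER_CUBIC))
E
```

```text
[-30.1  36.6] 71.2 [-4.5 -0.9 15.2] 12.4 True
[ -73.  -214.6] 17.4 [ 0.2  0.2 -0.5] 17.0 True
[-129.4 -215. ] 100.8 [-0.5 -0.  -0.4] 18.0 None
[ -30.9 -299.9] 17.9 [ 0.8 -0.5  1.3] 22.8 False
[ -73.  -187.7] 17.4 [-0.6 -0.2 -0.2] 27.9 True
[-129.5 -188. ] 100.8 [ 0.5  0.  -0.1] 28.9 None
```

View pics/t3.png

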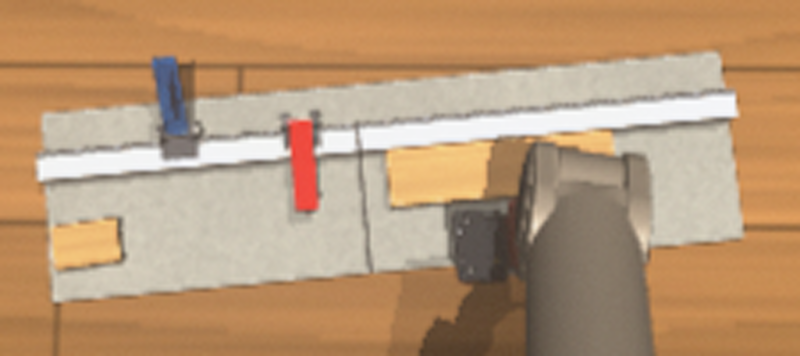

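The top view shows red down at (303,165), blue still leaning back at (170,95), and the batten on the fence with its left end at column 388. Both fence pushes stopped at the same x, so the batten is against something rigid. Next I'll push it left to the stop, then re-square and re-seat it.

Run:
```python
from push import *
left(-325,-206,15); fence(-100,-60,15,x0=-110); left(-255,-206,12,v=.04)
robot.move_straight(W(-31,-300,250),v=.2); robot.move_pose(W(-60,-370,380),QX); st()
ims=[]
for c in ("top","wrist","scene"):
    k=optics.calibration(c); im=optics.camera(c); np.savez(f"f_{c}.npz",im=im,**k); ims.append(im)
a=cv2.resize(ims[0][160:250,160:380,::-1],(800,327),interpolation=cv2.INTER_CUBIC)
b=cv2.resize(ims[2][150:230,120:340,::-1],(800,272),interpolation=cv2.INTER_CUBIC)
cv2.imwrite("pics/f1.png",np.vstack([a,b]))
```

```text
[ -31.2 -218.8] 18.1 [ 0.3 -1.1  1.2] 33.9 True
[-73.  -99.9] 17.6 [0.8 0.4 0.5] 38.9 True
[ -31.2 -218.8] 18.0 [ 0.6 -0.8  1.6] 44.1 True
[ -60.1 -368.7] 359.2 [-0.6  0.3 -0.1] 46.5 None
```

View pics/f1.png

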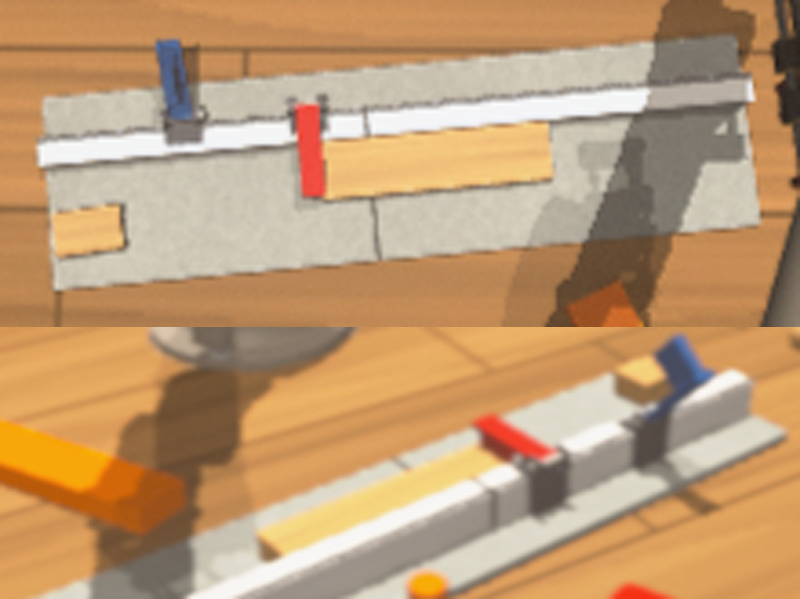

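Red lies down at (310,150), the batten butts against it along the fence (325–552, 125–198), and blue is up. I'll check the seating numerically before handing in.

Run:
```python
from h import *
d=dict(np.load("f_top.npz")); im=d["im"]; hsv=cv2.cvtColor(im,cv2.COLOR_RGB2HSV).astype(int)
m=np.zeros(im.shape[:2],bool); m[190:217,246:318]=1
r=rect(d,m&(hsv[...,1]>60)&(hsv[...,0]>8)&(hsv[...,0]<40),.042); print(r,"expected angle -84.3; jig",J(r[:2]/1e3))
w=(hsv[...,1]<30)&(hsv[...,2]>215); z=np.zeros_like(w); z[160:250,160:385]=1
v,u=np.where(w&z); print("fence angle",rect(d,w&z,.052))
# wood edge columns: front & back edge at two stations along the batten, jig mm
for y in (15,-20,-60,-100,-140,-180,-198):
    xs=np.arange(-80,20,1.); P=np.array([W(x,y,42) for x in xs]); T=d["world_from_camera"]
    c=(P-T[:3,3])@T[:3,:3]; uv=np.c_[d["cx"]+d["fx"]*c[:,0]/-c[:,2],d["cy"]-d["fy"]*c[:,1]/-c[:,2]].astype(np.float32)
    s=cv2.remap(hsv[...,1].astype(np.float32),uv[:,:1],uv[:,1:],cv2.INTER_LINEAR)[:,0]
    on=xs[s>70]; print(y,on.min() if len(on) else None,on.max() if len(on) else None)
```

```text
[ 474.6  -83.1  244.3   65.2  -84.3 1076. ] expected angle -84.3; jig [-32.03437029 -85.34031357]
fence angle [ 525.4 -160.4  289.8   22.7  -84.3  459. ]
15 -63.0 0.0
-20 -65.0 0.0
-60 -63.0 0.0
-100 -63.0 -1.0
-140 -63.0 -1.0
-180 -62.0 -1.0
-198 -64.0 0.0
```

The batten is parallel to the fence (both −84.3°) and flush with it, and it stopped at the same place on both left pushes. I'm handing in.

```bash
python3 -c "
from plant import workorder; print(workorder.job_done())"
```

```text
the job is handed in; nothing more can be done
None
```

The job is handed in: the red stop is fully down, and the batten is flat along the fence and butted against it. The blue stop is still up; no verdict was returned.

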